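# Return the used seals and register the big seal in the seal square

### The arm

A 6-joint arm with a two-finger parallel gripper is mounted at the origin on the work surface. World frame = base frame: x ahead of the robot, y to its left, z up, the work surface at z = 0. Lengths are in m, angles in rad, forces in N, time in s.
With the tool pointing down it reaches from about 0.35 to 0.775 m from the base axis. Payload 7.3 kg.
Tool frame: the origin (TCP) lies at the very end of the fingers, on their centre line; the grasp point (between the pads) lies 19 mm behind it (robot.hold_point_z is the distance from the TCP to the grasp point, in m); z points along the fingers, y is the direction in which the jaws open and shut (so a half turn about z gives the same grasp; the last joint's range is limited). The gripper opens to 92 mm and grips with 3 to 60 N. Pads are 19 mm wide; open, the fingers measure 130 mm over their backs; the gripper's body (75 mm by 190 mm) begins 47 mm behind the grasp point.
Start: joints at [1.034, 0.342, 1.524, -0, 1.275, -0.146], TCP at [0.2, 0.485, 0.227] pointing down, gripper open.
Joint ranges: [-2.53, 2.53], [-0.77, 2.02], [0.04, 2.7], [-1, 4.14], [0.28, 2.66], [-3.11, 3.11]. Speed limits (rad/s): [2.57, 2.57, 3.14, 3.14, 3.14, 3.14].

### API

Orientations are given as [roll, pitch, yaw] about the fixed x, y, z axes, in that order (R = Rz(yaw) Ry(pitch) Rx(roll)).
In Python, from cell import monitor, viewer, robot gives the robot as it stands.
- The arm moves only by the tool move_arm, never from a script. Its argument "deltas" is a list of rows, each an object of numbers: "x", "y", "z": the shift along the tool's x, y, z in m; "wx", "wy", "wz": the turn, a rotation vector about the tool's x, y, z in degrees; "hand": the opening, from 0 (shut) to 1 (fully open). In form: [{"x": .., "y": .., "z": .., "wx": .., "wy": .., "wz": .., "hand": ..}, ...]. A call has 1 to 8 rows; each row is the pose to reach, as a shift and turn from the pose commanded when the call began, along the tool's axes at that moment; what a row does not reach only later rows make up. A row lasts 1/8 s, in which the tool goes at most 62.5 mm and 10.7 degrees, less where a joint would pass 70% of its speed; a pose out of reach is approached as far as the arm can. A call with a gripper value outside its range is refused whole. The fingers move at their own pace and stop on an object; "grip_force" is the grip in N (left out, the last holds). Time passes only in rows, so rows that repeat a pose let the fingers close. It gives the time, the measured TCP pose, the force and the opening at its end, in the units of the state.
- monitor.observe(): the state, without advancing time (a new reading comes with each control period).
- viewer.read_camera(name): name is "scene" or "top"; returns the picture (384x512x3 uint8, red, green, blue); there is no depth.
- viewer.camera_params(name): a dict with "camera_matrix" (3x3 intrinsics, pixels), "R" (3x3) and "t" (3): a world point X has camera coordinates R X + t. Camera axes: x right, y down, z forward; pixel columns grow to the right and rows downward; lengths in m; the calibration is good to about 2 mm. A picture is of the moment at which its call begins. camera_params takes no time and is no camera call.
- robot.hand_in(): hands the job in, once; it reports no verdict.
The state is a dict: "time": time; "qpos": joint angles; "qvel": joint speeds; "joint_efforts": joint torques, N m; "tool_pos": TCP position; "tool_rot": TCP orientation; "contact_force": force on the tool from outside, world axes, zero at the start; "torque": the same for the moment, N m; "opening": finger opening in m.
Only numpy, scipy, OpenCV 4.12 (cv2) and the standard library are available. Lean on these libraries where they do the work, as an engineer would, in place of code of your own. Each camera call takes 0.05 s, during which the arm holds its last target. There are 200 camera calls.

### The job

Clear the two used small seals off the stamping board into the seal tray, upright: first the tall one into the well next to the brass stud, then the short one into the middle well. Then stand the big seal flat on the board in the inside corner of the wooden square, a side flush against each of its two arms, and finish while still gripping it and pressing it firmly against both arms at once; leave the other things on the table where they are.

Things in the scene. Friction and masses are not known exactly. Their poses are not given: they have to be found in the camera images.
- tall_seal_mid (a point): tall small seal: plain upright square stone column 24 x 24 x 80, standing on the stamping board. Point: its centre, 40 above its foot; x, y along its side normals, z up
- short_seal_mid (a point): short small seal: upright square stone column 24 x 24 x 60 in all (square up to 52, then a round button of 20 across), standing on the stamping board. Point: on its axis, 30 above its foot; x, y along its side normals, z up
- big_seal_mid (a point): big seal: square stone block 40 x 40 x 80 in all (full section up to 68, then a 28 x 28 top step), about 0.3 kg, standing on the table. Point: on its axis, 40 above its foot; x, y along its side normals, z up. Any of its sides may face any arm
- corner (a point): inside corner of the rigid L-shaped wooden square on the stamping board (200 x 200 x 10, fixed to the table), at board-top level, 10 above the table. The two arms, 20 thick, stand 20 above the board; their inner faces meet here. x points into the far arm, y into the left arm, z up: the free quarter is at negative x and y, and the seated big seal has its axis at x = y = -20
- stop_far: the far arm of the square, 20 x 140 x 20; its inner face is the plane x = 0 of the corner point and runs from there 120 towards negative y. Origin: centre of its underside; axes as the corner's
- stop_left: the left arm of the square, 120 x 20 x 20; its inner face is the plane y = 0 of the corner point and runs from there 120 towards negative x. Origin: centre of its underside; axes as the corner's
- well1 (a point): first well of the seal tray, next to the brass stud. The tray: a wooden block 56 x 180 x 24 fixed to the table, three square wells 32 x 32, 18 deep, in a row 48 apart. Point: centre of the well's floor, 6 above the table; x across the tray, y along the row towards the brass stud, z up
- well2 (a point): second (middle) well of the seal tray: same well, 48 from the first. Point and axes as for well1
- paperweight: bystander: brass bar 22 x 150 x 14 lying on the stamping board along its near edge. Origin: centre of its underside
- ink_stick: bystander: black ink stick 18 x 75 x 10 lying beyond the seal tray. Origin: centre of its underside
- water_pot: bystander: small blue ceramic water dropper, 48 across, 40 high, beside the tray. Origin: centre of its underside
- inkstone: bystander: round black inkstone, 116 across, 30 high. Origin: centre of its underside
- inkstone_lid: bystander: flat black disc, 104 across, 11 high. Origin: centre of its underside
- ink_bottle: bystander: dark ink bottle, 60 across, 150 high. Origin: centre of its underside
- paste_jar: bystander: small closed white jar, 60 across, 45 high. Origin: centre of its underside

How it is judged:
On the way, in this order (a step that is already met when the one before it is completed fails the run):
1. the tall seal stands in the first well, let go, while the short one is not yet in the middle well (horizontal distance between tall_seal_mid and well1 below 0.007 m and z of tall_seal_mid in the frame of well1 below 0.043 m and angle between tall_seal_mid's own z axis and vertical below 0.12 rad and contact force between tall_seal and the fingers below 0.1 N and linear speed of tall_seal below 0.02 m/s and not (horizontal distance between short_seal_mid and well2 below 0.007 m and z of short_seal_mid in the frame of well2 below 0.033 m and angle between short_seal_mid's own z axis and vertical below 0.12 rad)), for 0.2 s.
2. the short seal stands in the middle well, let go, the big seal not yet in the corner (horizontal distance between short_seal_mid and well2 below 0.007 m and z of short_seal_mid in the frame of well2 below 0.033 m and angle between each of short_seal_mid, tall_seal_mid's own z axis and vertical below 0.12 rad and contact force between short_seal and the fingers below 0.1 N and linear speed of short_seal below 0.02 m/s and horizontal distance between tall_seal_mid and well1 below 0.007 m and z of tall_seal_mid in the frame of well1 below 0.043 m and horizontal distance between big_seal_mid and corner above 0.05 m), for 0.2 s.
At the end, for the whole second after the job is handed in: tall seal in the first well, short one in the middle well (7 mm, foot down to 3 mm), upright, let go, at rest; big seal flat on the board (2 mm, 2 degrees) square in the corner (3 mm, 3 degrees), pressing on each arm with over 1 N, gripped and still (horizontal distance between tall_seal_mid and well1 below 0.007 m and z of tall_seal_mid in the frame of well1 below 0.043 m and angle between each of tall_seal_mid, short_seal_mid's own z axis and vertical below 0.12 rad and horizontal distance between short_seal_mid and well2 below 0.007 m and z of short_seal_mid in the frame of well2 below 0.033 m and contact force between each of tall_seal, short_seal and the fingers below 0.1 N and linear speed of each of tall_seal, short_seal below 0.02 m/s and contact force between big_seal and stop_far above 1 N and contact force between big_seal and stop_left above 1 N and contact force between big_seal and the fingers above 2 N and z of big_seal_mid in the frame of corner below 0.042 m and angle between big_seal_mid's own z axis and vertical below 0.035 rad and x of big_seal_mid in the frame of corner between -0.023 and 0 m and y of big_seal_mid in the frame of corner between -0.023 and 0 m and (angle between the x axis of big_seal_mid and the x axis of corner, either way round below 0.05 rad or angle between the x axis of big_seal_mid and the y axis of corner, either way round below 0.05 rad) and linear speed of big_seal below 0.01 m/s); the arm keeps its last pose, push and grip.
It fails at once if a bystander was displaced by more than 20 mm (distance of any of paperweight, ink_stick, water_pot, inkstone, inkstone_lid, ink_bottle, paste_jar from where it was at the start of the episode above 0.02 m).
It also fails if it takes over 72 s, if anything falls off the work surface, if the arm or the gripper's body presses on something with over 40 N, if the wrist force passes 120 N, or if a joint passes its speed limit or range.

## Working session

There is one attempt and no reset: what is moved stays moved. The work goes in short steps, Python scripts to look and compute and a tool call to move; the robot and the scene stay as the last step left them, time stands still between calls to the robot, and variables do not carry over. Pictures are saved under pics/ and viewed, about 8 in all and at most 12, crops included, and the job is handed in when it is done.

Besides the shell and the picture viewer there is one more tool, called after "Request:" as name(argument=value, ...) on one line, values as JSON. move_arm: Moves the arm, as the interface text tells. Its arguments: {"type":"object","properties":{"deltas":{"type":"array","items":{"type":"object","properties":{"x":{"type":"number"},"y":{"type":"number"},"z":{"type":"number"},"wx":{"type":"number"},"wy":{"type":"number"},"wz":{"type":"number"},"hand":{"type":"number"}}}},"grip_force":{"type":"number"}},"required":["deltas"]}

```bash
mkdir -p pics
python3 - <<'E'
from cell import monitor, viewer, robot
import cv2,numpy as np
for n in("scene","top"):
    im=viewer.read_camera(n); cv2.imwrite(f"pics/{n}0.png",im[:,:,::-1]); 
    p=viewer.camera_params(n); print(n,p)
    big=cv2.resize(im,None,fx=1.5,fy=1.5,interpolation=cv2.INTER_CUBIC); cv2.imwrite(f"pics/{n}0b.png",big[:,:,::-1])
print(monitor.observe())
E
```

```text
scene {'camera_matrix': array([[357.82110887,   0.        , 250.80905228],
       [  0.        , 357.82110887, 191.37944   ],
       [  0.        ,   0.        ,   1.        ]]), 'R': array([[ 0.07234792,  0.99725919,  0.01548797],
       [ 0.7676559 , -0.04576342, -0.6392262 ],
       [-0.63676542,  0.05813612, -0.76886279]]), 't': array([-0.07147352, -0.38796153,  1.35308535])}
top {'camera_matrix': array([[351.41187806,   0.        , 255.26445577],
       [  0.        , 351.41187806, 197.05954302],
       [  0.        ,   0.        ,   1.        ]]), 'R': array([[-0.11413662, -0.99346449,  0.001066  ],
       [-0.96459569,  0.11056304, -0.23943887],
       [ 0.23775616, -0.028357  , -0.97091086]]), 't': array([0.07830523, 0.58985422, 0.87738838])}
{'time': 0.1, 'qpos': array([ 1.03396564e+00,  3.42652952e-01,  1.52488936e+00,  1.49347756e-05,
        1.27539761e+00, -1.45996151e-01]), 'qvel': array([ 0.00108642, -0.00178081, -0.00197268, -0.0009082 , -0.00012861,
       -0.00187946]), 'joint_efforts': array([ 1.99054593e-03, -4.32002413e+01, -2.44695157e+01,  7.21337646e-02,
        5.26502717e-02, -2.38981647e-05]), 'tool_pos': array([0.19979802, 0.48512013, 0.22612572]), 'tool_rot': array([-3.14026179e+00, -2.10128648e-04,  2.75075362e+00]), 'contact_force': array([ 0.52793442, -0.0901082 ,  0.36453004]), 'torque': array([ 0.01456123,  0.05834221, -0.01615411]), 'opening': 0.09183510669665051}
```

View pics/scene0b.png

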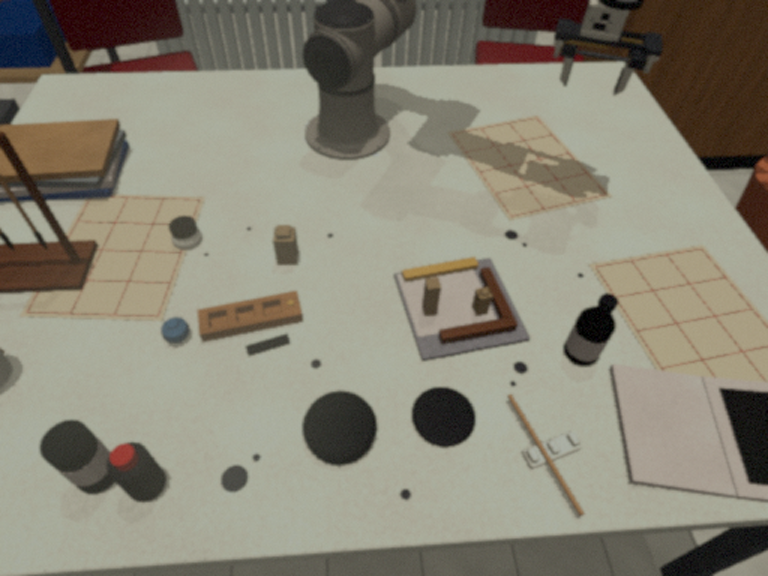

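View pics/top0b.png

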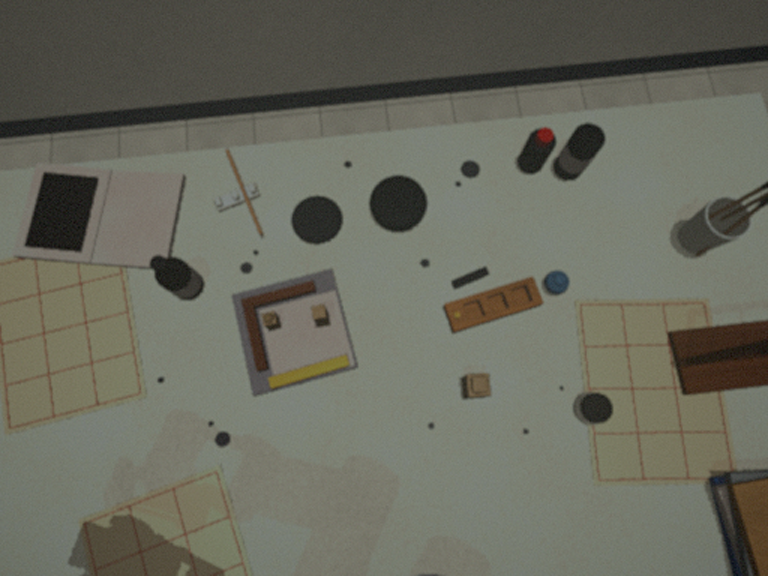

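```bash
python3 - <<'E'
import cv2,numpy as np
from cell import viewer
a=np.mean([viewer.read_camera("top").astype(float) for _ in range(8)],0)
b=np.mean([viewer.read_camera("scene").astype(float) for _ in range(8)],0)
np.save("top.npy",a);np.save("scene.npy",b)
def crop(im,x0,y0,x1,y1,f):
    c=cv2.resize(im[y0:y1,x0:x1],None,fx=f,fy=f,interpolation=cv2.INTER_CUBIC)
    c=np.clip(c*1.5,0,255).astype(np.uint8)[:,:,::-1].copy()
    for x in range((x0+9)//10*10,x1,10):
        cv2.line(c,(int((x-x0+.5)*f),0),(int((x-x0+.5)*f),6 if x%50 else 16),(0,0,255),1)
    for y in range((y0+9)//10*10,y1,10):
        cv2.line(c,(0,int((y-y0+.5)*f)),(6 if y%50 else 16,int((y-y0+.5)*f)),(0,0,255),1)
    return c
A=crop(a,150,175,246,270,6); B=crop(a,290,175,384,270,6)
cv2.imwrite("pics/t_board.png",A)
cv2.imwrite("pics/t_tray.png",B)
cv2.imwrite("pics/s.png",np.vstack([crop(b,255,165,360,240,5)[:,:500],crop(b,125,145,225,240,5)[:, :500]])[:,:])
E
python3 -c "
import cv2;print(cv2.imread('pics/s.png').shape)"
```

```text
(850, 500, 3)
```

View pics/t_board.png

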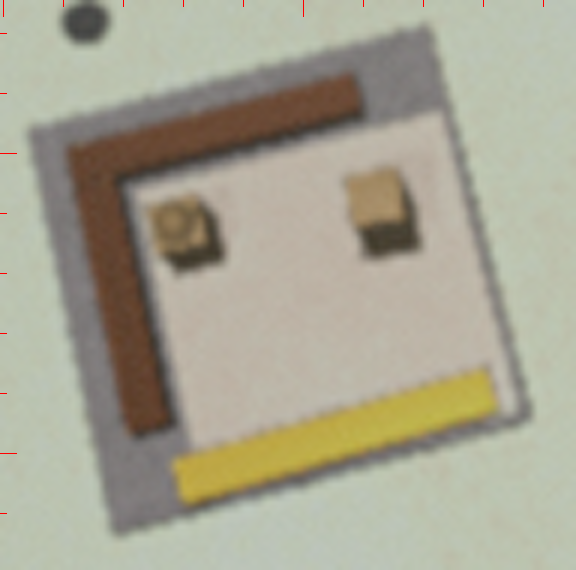

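View pics/t_tray.png

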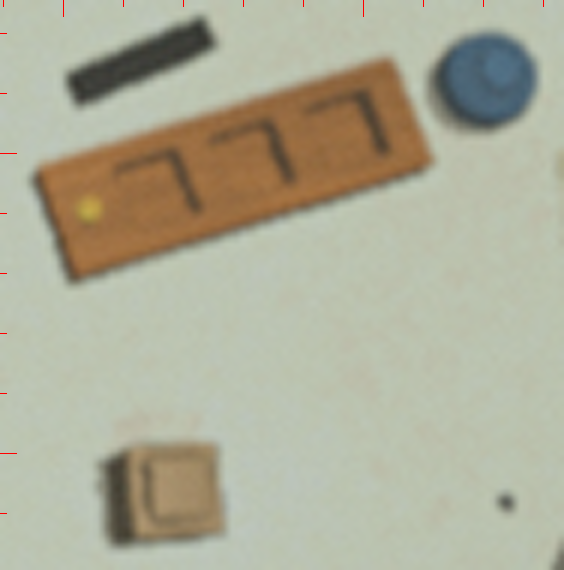

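```bash
cat > h.py <<'E'
import cv2,numpy as np
from cell import viewer
def proj(n,uv,z):
    p=viewer.camera_params(n);K,R,t=p["camera_matrix"],p["R"],p["t"]
    uv=np.atleast_2d(np.asarray(uv,float)); C=-R.T@t
    d=(R.T@np.linalg.inv(K)@np.c_[uv,np.ones(len(uv))].T).T
    return (C+d*((z-C[2])/d[:,2])[:,None])[:,:2]
def pix(n,X):
    p=viewer.camera_params(n);c=p["camera_matrix"]@(p["R"]@np.asarray(X,float)+p["t"]);return c[:2]/c[2]
def shot(n,k=6): return np.mean([viewer.read_camera(n).astype(float) for _ in range(k)],0)
F=6
def contour(im,box,fn,hull=False):
    """subpixel contour of the largest blob in box=(x0,y0,x1,y1) where fn(r,g,b) is true"""
    x0,y0,x1,y1=box
    c=cv2.resize(im[y0:y1,x0:x1],None,fx=F,fy=F,interpolation=cv2.INTER_CUBIC)
    m=(fn(*np.moveaxis(c,2,0))).astype(np.uint8)
    m=cv2.morphologyEx(m,cv2.MORPH_OPEN,np.ones((5,5)))
    cs,_=cv2.findContours(m,cv2.RETR_EXTERNAL,cv2.CHAIN_APPROX_NONE)
    k=max(cs,key=cv2.contourArea)[:,0]
    if hull:k=cv2.convexHull(k)[:,0]
    return (k+.5)/F-.5+[x0,y0]
def rect(n,k,z):
    (c,s,a)=cv2.minAreaRect((proj(n,k,z)*1000).astype(np.float32))
    return np.round(c,1),np.round(s,1),round(a,1)
E
python3 - <<'E'
from h import *
a=np.load("top.npy");b=np.load("scene.npy")
for x,y,n in [(177,207,'tallseal top'),(212,209,'tall'),(212,214,'tall side'),(178,212,'shorttop'),(182,217,'shortside'),(320,256,'big top'),(309,256,'bigside'),(306,222,'tray'),(190,222,'paper'),(158,200,'gray'),(170,220,'arm'),(160,190,'table'),(241,215,'rim')]: print(n,a[y,x].round())
p=viewer.camera_params("top");print("cam",-p["R"].T@p["t"])
p=viewer.camera_params("scene");print("cam",-p["R"].T@p["t"])
tray=contour(a,(292,180,366,226),lambda r,g,b:(r-b>30),True); print("tray",rect("top",tray,.024))
pw=contour(a,(150,225,246,270),lambda r,g,b:(g-b>50)&(r-b>50));print("pw",rect("top",pw,.024))
arm=contour(a,(150,175,246,262),lambda r,g,b:(r-b>22)&(r<100));
hull=cv2.convexHull(arm.astype(np.float32))[:,0]
print("arm hull",rect("top",arm,.03))
brd=contour(a,(150,175,246,270),lambda r,g,b:(g-b<-0.5+0*r)|(r>g+2)|(r+g+b<150),True);print("board",rect("top",brd,.01))
E
```

```text
tallseal top [121. 116. 108.]
tall [111.  95.  70.]
tall side [47. 41. 32.]
shorttop [95. 79. 56.]
shortside [45. 41. 31.]
big top [110.  94.  70.]
bigside [46. 42. 33.]
tray [124. 130. 119.]
paper [125. 119. 109.]
gray [86. 83. 84.]
arm [65. 45. 32.]
table [125. 129. 116.]
rim [127. 128. 116.]
cam [0.36930384 0.03745749 0.99301646]
cam [ 1.16458989 -0.02513995  0.79344878]
tray (array([ 568.1, -195.8]), array([ 56.8, 181.3]), 11.0)
pw (array([481.2, 161. ]), array([ 19. , 146.4]), 10.0)
arm hull (array([571.3, 196.5]), array([138.5, 138.7]), 8.9)
board (array([562.9, 184.4]), array([196.1, 196.2]), 9.0)
```

View pics/s.png

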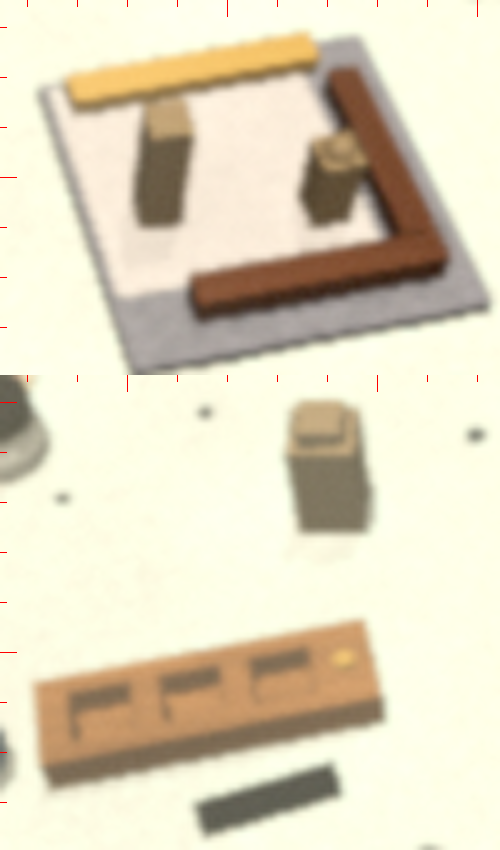

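Run:
```python
from h import *
a=np.load("top.npy");b=np.load("scene.npy")
br=lambda r,g,b:(r-b>20)&(r>76)
k=contour(a,(205,200,222,220),br);print("tall",rect("top",k,.09))
k=contour(a,(172,203,188,221),lambda r,g,b:(r-b>17)&(r>66));print("short",rect("top",k,.062))
k=contour(a,(305,245,330,268),br,True);print("big",rect("top",k,.068))
# wells
x0,y0,x1,y1=296,184,364,224
c=cv2.resize(a[y0:y1,x0:x1],None,fx=6,fy=6,interpolation=cv2.INTER_CUBIC)
m=(c[:,:,0]<80).astype(np.uint8)
nl,L,st,ce=cv2.connectedComponentsWithStats(m)
cx=np.array([568.1,-195.8]);th=np.radians(11);ex=np.array([np.cos(th),np.sin(th)]);ey=np.array([-ex[1],ex[0]])
for i in range(1,nl):
    if st[i,4]<80: continue
    yy,xx=np.nonzero(L==i); uv=np.c_[(xx+.5)/6-.5+x0,(yy+.5)/6-.5+y0]
    q=proj("top",uv,.024)*1e3-cx; print(i,st[i,4],"top-plane tx",(q@ex).min().round(1),(q@ex).max().round(1),"ty",(q@ey).min().round(1),(q@ey).max().round(1))
k=contour(a,(296,200,312,218),lambda r,g,b:(r-b>55)&(g-b>40));q=proj("top",k,.026)*1e3-cx;print("stud",(q@ex).mean(),(q@ey).mean())
# scene tray
k=contour(b,(125,190,210,235),lambda r,g,b:(r-b>35)&(r>100),True);print("tray scene",rect("scene",k,.024), b[215,150],b[228,150])
# scene tops
print(b[186,290],b[200,287],b[195,322],b[203,320])
k=contour(b,(280,180,300,215),lambda r,g,b:(r-b>20)&(r>78));print("tall s",rect("scene",k,.09))
k=contour(b,(181,148,200,182),lambda r,g,b:(r-b>20)&(r>78),True);print("big s",rect("scene",k,.068))
for n,X in (("tall",(.523,.155,.05)),): print(pix("scene",X),pix("top",X))
```

```text
tall (array([575.9, 127. ]), array([25.9, 26.6]), 6.0)
short (array([580. , 219.6]), array([27.8, 26.3]), 9.1)
big (array([ 419.6, -135.2]), array([39.9, 41.2]), 86.7)
1 3328 top-plane tx 50.0 69.6 ty -1.3 62.3
2 430 top-plane tx -3.0 18.9 ty -112.8 -102.7
3 1312 top-plane tx -15.8 17.4 ty -73.5 -43.6
4 988 top-plane tx -15.0 17.3 ty -25.5 -8.6
6 860 top-plane tx -15.2 16.9 ty 22.1 39.6
8 811 top-plane tx -29.1 24.0 ty 87.7 93.7
stud 0.9137962522885219 72.86070746196212
tray scene (array([ 570.2, -198.3]), array([ 58.4, 180.2]), 10.8) [131.625  99.875  69.   ] [169.875 171.375 154.125]
[131.5   111.25   82.625] [70.375 61.    46.   ] [110.5    91.5    66.875] [62.75  51.5   37.125]
tall s (array([604. , 125.8]), array([ 52.3, 116.9]), 82.9)
big s (array([ 446., -137.]), array([106.4,  43.9]), 0.0)
[294.77305844 182.15704134] [205.14427022 230.59203651]
```

```bash
cat >> h.py <<'E'
from cell import monitor
from scipy.spatial.transform import Rotation as Ro
def goto(x,y,z,yawdeg):
    """tool-frame shift/turn from the measured pose to TCP x,y,z (mm), pointing down with that yaw"""
    s=monitor.observe();R=Ro.from_euler("xyz",s["tool_rot"]);T=Ro.from_euler("xyz",[np.pi,0,np.radians(yawdeg)])
    d=R.inv().apply(np.array([x,y,z])/1e3-s["tool_pos"]); w=(R.inv()*T).as_rotvec(degrees=True)
    print("t",s["time"],"pos",s["tool_pos"].round(4),"yaw",np.degrees(s["tool_rot"]).round(1),"open",round(s["opening"],4),"F",s["contact_force"].round(1))
    print("  shift",d.round(4),"turn",w.round(1))
E
python3 - <<'E'
from h import *
print("bottle base scene",proj("scene",[(390,240)],0),"bottle top", proj("top",[(158/1.5,263/1.5),(175/1.5,270/1.5)],.15))
goto(576,127,140,98)
E
```

```text
bottle base scene [[0.69366009 0.38559118]] bottle top [[0.6743119  0.37999385]
 [0.65882676 0.35201664]]
t 0.9 pos [0.2    0.4855 0.2268] yaw [180.    0.  157.6] open 0.092 F [-0.6  0.2 -0. ]
  shift [-0.4842 -0.1882  0.0867] turn [ 0.  -0.  59.6]
```

Request:
move_arm(deltas=[{"x": -0.06, "y": -0.023, "z": 0, "wz": 7.5, "hand": 1}, {"x": -0.12, "y": -0.046, "z": 0, "wz": 15}, {"x": -0.18, "y": -0.07, "z": 0.0, "wz": 22.5}, {"x": -0.24, "y": -0.094, "z": 0, "wz": 30}, {"x": -0.3, "y": -0.117, "z": 0.02, "wz": 37.5}, {"x": -0.36, "y": -0.14, "z": 0.04, "wz": 45}, {"x": -0.42, "y": -0.163, "z": 0.06, "wz": 52}, {"x": -0.484, "y": -0.188, "z": 0.08, "wz": 59.6}])

```text
schema error: expected keys x, y, z, wx, wy, wz, hand
```

Run:
```python
from h import *
goto(576,127,50,98)
```

```text
t 0.9 pos [0.2    0.4855 0.2268] yaw [180.    0.  157.6] open 0.092 F [-0.6  0.2 -0. ]
  shift [-0.4842 -0.1882  0.1767] turn [ 0.  -0.  59.6]
```

All keys are needed in each row.

Request:
move_arm(deltas=[{"x": -0.06, "y": -0.023, "z": 0, "wx": 0, "wy": 0, "wz": 7.5, "hand": 1}, {"x": -0.12, "y": -0.046, "z": 0, "wx": 0, "wy": 0, "wz": 15, "hand": 1}, {"x": -0.18, "y": -0.07, "z": 0, "wx": 0, "wy": 0, "wz": 22.5, "hand": 1}, {"x": -0.24, "y": -0.094, "z": 0, "wx": 0, "wy": 0, "wz": 30, "hand": 1}, {"x": -0.3, "y": -0.117, "z": 0.02, "wx": 0, "wy": 0, "wz": 37.5, "hand": 1}, {"x": -0.36, "y": -0.14, "z": 0.04, "wx": 0, "wy": 0, "wz": 45, "hand": 1}, {"x": -0.42, "y": -0.163, "z": 0.06, "wx": 0, "wy": 0, "wz": 52, "hand": 1}, {"x": -0.484, "y": -0.188, "z": 0.085, "wx": 0, "wy": 0, "wz": 59.6, "hand": 1}])

```text
time: 1.9
tool_pos: [0.5553, 0.1468, 0.1522]
tool_rot: [3.141, -0.0, 1.706]
contact_force: [0.7, 0.2, 0.3]
opening: 0.0917
```

Run:
```python
from h import *
goto(576,127,50,98)
```

```text
t 1.9 pos [0.5553 0.1468 0.1522] yaw [179.9  -0.   97.8] open 0.0917 F [0.7 0.2 0.3]
  shift [-0.0225  0.0178  0.1022] turn [ 0.1 -0.  -0.2]
```

Request:
move_arm(deltas=[{"x": 0, "y": 0, "z": 0, "wx": 0, "wy": 0, "wz": 0, "hand": 1}, {"x": 0, "y": 0, "z": 0, "wx": 0, "wy": 0, "wz": 0, "hand": 1}])

```text
time: 2.15
tool_pos: [0.5534, 0.1485, 0.1523]
tool_rot: [-3.141, -0.0, 1.711]
contact_force: [0.0, 0.8, -0.5]
opening: 0.0918
```

Run:
```python
from h import *
goto(576,127,50,98)
```

```text
t 2.15 pos [0.5534 0.1485 0.1523] yaw [-180.   -0.   98.] open 0.0918 F [ 0.   0.8 -0.5]
  shift [-0.0245  0.0195  0.1023] turn [-0. -0.  0.]
```

Request:
move_arm(deltas=[{"x": -0.0245, "y": 0.0195, "z": 0, "wx": 0, "wy": 0, "wz": 0, "hand": 1}, {"x": -0.0245, "y": 0.0195, "z": 0, "wx": 0, "wy": 0, "wz": 0, "hand": 1}, {"x": -0.0245, "y": 0.0195, "z": 0.045, "wx": 0, "wy": 0, "wz": 0, "hand": 1}, {"x": -0.0245, "y": 0.0195, "z": 0.045, "wx": 0, "wy": 0, "wz": 0, "hand": 1}])

```text
time: 2.65
tool_pos: [0.5733, 0.128, 0.1054]
tool_rot: [-3.135, -0.001, 1.713]
contact_force: [-0.3, -0.1, -0.7]
opening: 0.092
```

Run:
```python
from h import *
goto(576,127,50,98)
b=shot("scene",4);a=shot("top",4)
f=lambda im,x0,y0,x1,y1:cv2.resize(np.clip(im[y0:y1,x0:x1]*1.4,0,255).astype(np.uint8)[:,:,::-1],(500,400),interpolation=cv2.INTER_CUBIC)
cv2.imwrite("pics/c1.png",np.hstack([f(b,235,115,360,215),f(a,150,150,275,250)])[:, :1000][::1,::1])
im=cv2.imread("pics/c1.png");cv2.imwrite("pics/c1.png",cv2.resize(im,(800,320)))
```

```text
t 2.65 pos [0.5733 0.128  0.1054] yaw [-179.6   -0.    98.1] open 0.092 F [-0.3 -0.1 -0.7]
  shift [-0.0015  0.0029  0.0554] turn [-0.4 -0.   0.1]
```

View pics/c1.png

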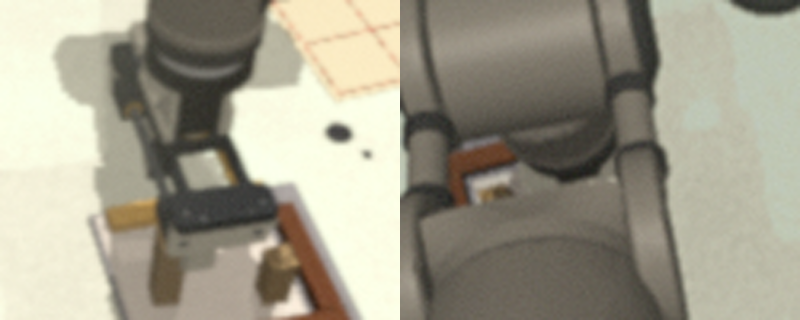

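Run:
```python
from h import *
for X in [(.576,.127,.09),(.576,.127,.01),(.573,.128,.105),(.618,.122,.105),(.618,.122,.17),(.53,.135,.105)]:
    q=pix("scene",X);print(X,q.round(1),((q-[235,115])*3.2).round())
b=np.load("scene.npy")
# seal top/foot in the initial scene picture
k=contour(b,(278,183,300,212),lambda r,g,bb:(r-bb>15)&(r<150)&(r<200)&(r+g+bb<380),True);print(k.min(0),k.max(0))
```

```text
(0.576, 0.127, 0.09) [288.8 187.8] [172. 233.]
(0.576, 0.127, 0.01) [286.  206.6] [163. 293.]
(0.573, 0.128, 0.105) [289.6 183.1] [175. 218.]
(0.618, 0.122, 0.105) [289.8 196.9] [175. 262.]
(0.618, 0.122, 0.17) [292.6 179.5] [184. 206.]
(0.53, 0.135, 0.105) [290.  170.7] [176. 178.]
[277.58333333 182.58333333] [296.41666667 210.41666667]
```

Run:
```python
from h import *
print("start tcp in 1.5x",pix("scene",(.2,.485,.227))*1.5)
b=shot("scene",4)
goto(576,127,50,98)
x0,y0,f=250,125,8
c=cv2.resize(np.clip(b[y0:y0+90,x0:x0+90]*1.4,0,255).astype(np.uint8)[:,:,::-1],None,fx=f,fy=f,interpolation=cv2.INTER_CUBIC)[:600]
for X in [(.576,.127,.09),(.576,.127,.01),(.576,.127,.105),(.621,.121,.105),(.531,.134,.105)]:
    q=(pix("scene",X)-[x0,y0]+.5)*f; cv2.drawMarker(c,tuple(int(v) for v in q),(0,0,255),0,12,2)
cv2.imwrite("pics/c2.png",c)
```

```text
start tcp in 1.5x [590.12256025  87.30827233]
t 3.25 pos [0.5765 0.1268 0.1077] yaw [180.  -0.  98.] open 0.0917 F [-0.7 -0.  -0.6]
  shift [ 0.0003 -0.0005  0.0577] turn [ 0. -0.  0.]
```

View pics/c2.png

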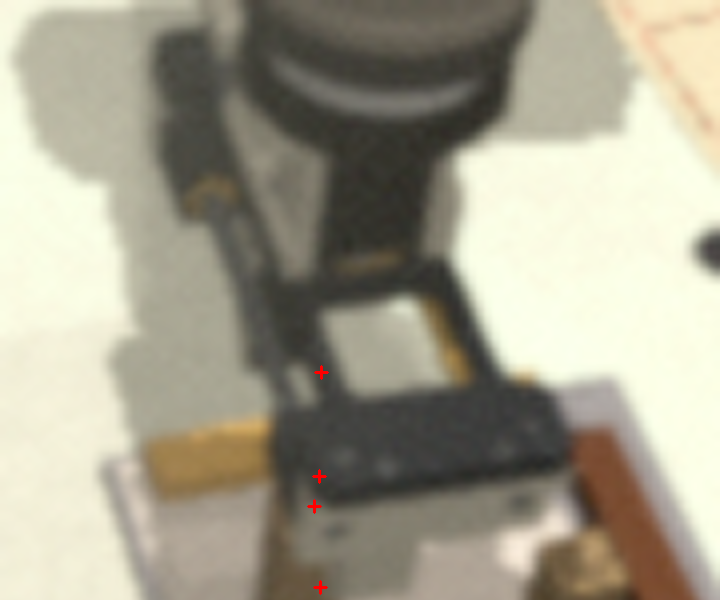

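Request:
move_arm(deltas=[{"x": 0, "y": 0, "z": 0.03, "wx": 0, "wy": 0, "wz": 0, "hand": 1}, {"x": 0, "y": 0, "z": 0.057, "wx": 0, "wy": 0, "wz": 0, "hand": 1}, {"x": 0, "y": 0, "z": 0.057, "wx": 0, "wy": 0, "wz": 0, "hand": 1}, {"x": 0, "y": 0, "z": 0.057, "wx": 0, "wy": 0, "wz": 0, "hand": 0}, {"x": 0, "y": 0, "z": 0.057, "wx": 0, "wy": 0, "wz": 0, "hand": 0}, {"x": 0, "y": 0, "z": 0.057, "wx": 0, "wy": 0, "wz": 0, "hand": 0}, {"x": 0, "y": 0, "z": 0.057, "wx": 0, "wy": 0, "wz": 0, "hand": 0}, {"x": 0, "y": 0, "z": 0.057, "wx": 0, "wy": 0, "wz": 0, "hand": 0}], grip_force=20)

```text
time: 4.25
tool_pos: [0.5765, 0.1268, 0.0507]
tool_rot: [3.141, -0.0, 1.711]
contact_force: [0.4, 0.5, -0.1]
opening: 0.0464
```

Request:
move_arm(deltas=[{"x": 0, "y": 0, "z": 0, "wx": 0, "wy": 0, "wz": 0, "hand": 0}, {"x": 0, "y": 0, "z": 0, "wx": 0, "wy": 0, "wz": 0, "hand": 0}, {"x": 0, "y": 0, "z": 0, "wx": 0, "wy": 0, "wz": 0, "hand": 0}, {"x": 0, "y": 0, "z": 0, "wx": 0, "wy": 0, "wz": 0, "hand": 0}, {"x": 0, "y": 0, "z": 0, "wx": 0, "wy": 0, "wz": 0, "hand": 0}, {"x": 0, "y": 0, "z": 0, "wx": 0, "wy": 0, "wz": 0, "hand": 0}])

```text
time: 5.0
tool_pos: [0.5765, 0.1268, 0.0505]
tool_rot: [3.142, -0.0, 1.711]
contact_force: [-0.8, 1.1, -0.6]
opening: 0.0239
```

Run:
```python
from h import *
goto(561.7,-158.6,120,101)
```

```text
t 5.0 pos [0.5765 0.1268 0.0505] yaw [180.  -0.  98.] open 0.0239 F [-0.8  1.1 -0.6]
  shift [-0.2806 -0.0544 -0.0695] turn [ 0. -0. -3.]
```

Request:
move_arm(deltas=[{"x": 0, "y": 0, "z": -0.035, "wx": 0, "wy": 0, "wz": 0, "hand": 0}, {"x": 0, "y": 0, "z": -0.07, "wx": 0, "wy": 0, "wz": 0, "hand": 0}, {"x": -0.05, "y": -0.01, "z": -0.07, "wx": 0, "wy": 0, "wz": 0, "hand": 0}, {"x": -0.1, "y": -0.02, "z": -0.07, "wx": 0, "wy": 0, "wz": -1, "hand": 0}, {"x": -0.15, "y": -0.03, "z": -0.07, "wx": 0, "wy": 0, "wz": -2, "hand": 0}, {"x": -0.2, "y": -0.04, "z": -0.07, "wx": 0, "wy": 0, "wz": -3, "hand": 0}, {"x": -0.25, "y": -0.05, "z": -0.07, "wx": 0, "wy": 0, "wz": -3, "hand": 0}, {"x": -0.2806, "y": -0.0544, "z": -0.07, "wx": 0, "wy": 0, "wz": -3, "hand": 0}])

```text
time: 6.0
tool_pos: [0.5611, -0.161, 0.1203]
tool_rot: [-3.141, 0.0, 1.761]
contact_force: [0.3, 0.7, -1.6]
opening: 0.0241
```

Request:
move_arm(deltas=[{"x": 0, "y": 0, "z": 0, "wx": 0, "wy": 0, "wz": 0, "hand": 0}, {"x": 0, "y": 0, "z": 0, "wx": 0, "wy": 0, "wz": 0, "hand": 0}, {"x": 0, "y": 0, "z": 0, "wx": 0, "wy": 0, "wz": 0, "hand": 0}])

```text
time: 6.38
tool_pos: [0.5617, -0.1574, 0.1204]
tool_rot: [-3.141, -0.0, 1.764]
contact_force: [-0.6, 0.1, -0.9]
opening: 0.0239
```

Run:
```python
from h import *
goto(561.7,-158.6,70,101)
b=shot("scene",4);np.save("sc3.npy",b)
# held seal: foot is at TCP z-.0405
x0,y0,f=135,120,6
c=cv2.resize(np.clip(b[y0:y0+100,x0:x0+110]*1.4,0,255).astype(np.uint8)[:,:,::-1],None,fx=f,fy=f,interpolation=cv2.INTER_CUBIC)[:600]
s=monitor.observe();p=s["tool_pos"];th=np.radians(11);ex=np.array([np.cos(th),np.sin(th),0]);ey=np.array([-ex[1],ex[0],0])
def mark(X,col):
    q=(pix("scene",X)-[x0,y0]+.5)*f; cv2.circle(c,tuple(int(round(v)) for v in q),3,col,-1)
for i in(-12,12):
    for j in(-12,12): mark(p-[0,0,.0405]+ex*i/1e3+ey*j/1e3,(0,0,255))
w=np.array([.5617,-.1586,.024])
for i in(-16,16):
    for j in(-16,16): mark(w+ex*i/1e3+ey*j/1e3,(0,255,0)); mark(w+ex*i/1e3+ey*(j-48)/1e3,(0,255,0))
cv2.imwrite("pics/c3.png",c)
```

```text
t 6.375 pos [ 0.5617 -0.1574  0.1204] yaw [-180.    -0.   101.1] open 0.0239 F [-0.6  0.1 -0.9]
  shift [-0.0012 -0.0002  0.0504] turn [-0.  -0.   0.1]
```

View pics/c3.png

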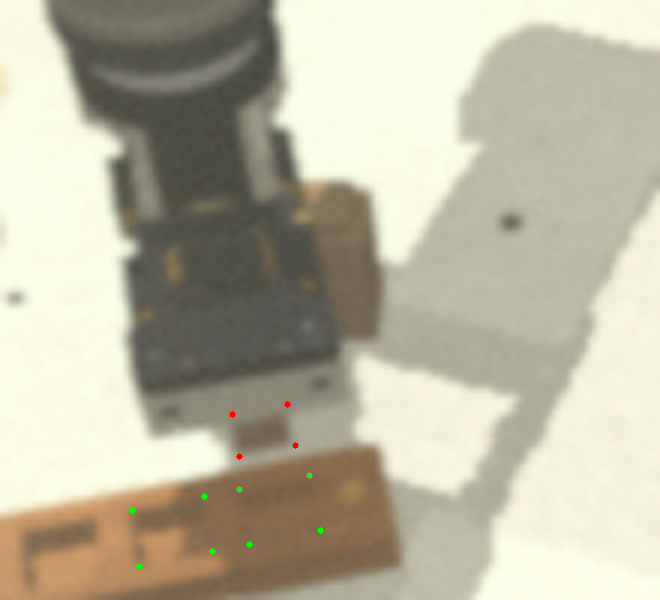

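Request:
move_arm(deltas=[{"x": -0.0017, "y": 0, "z": 0.03, "wx": 0, "wy": 0, "wz": 0, "hand": 0}, {"x": -0.0017, "y": 0, "z": 0.045, "wx": 0, "wy": 0, "wz": 0, "hand": 0}, {"x": -0.0017, "y": 0, "z": 0.055, "wx": 0, "wy": 0, "wz": 0, "hand": 0}, {"x": -0.0017, "y": 0, "z": 0.062, "wx": 0, "wy": 0, "wz": 0, "hand": 0}, {"x": -0.0017, "y": 0, "z": 0.062, "wx": 0, "wy": 0, "wz": 0, "hand": 0}])

```text
time: 7.2
tool_pos: [0.562, -0.1603, 0.0583]
tool_rot: [-3.141, -0.0, 1.763]
contact_force: [0.1, -0.7, -1.3]
opening: 0.0238
```

Request:
move_arm(deltas=[{"x": 0, "y": 0, "z": 0.006, "wx": 0, "wy": 0, "wz": 0, "hand": 0}, {"x": 0, "y": 0, "z": 0.011, "wx": 0, "wy": 0, "wz": 0, "hand": 0}, {"x": 0, "y": 0, "z": 0.012, "wx": 0, "wy": 0, "wz": 0, "hand": 0}, {"x": 0, "y": 0, "z": 0.012, "wx": 0, "wy": 0, "wz": 0, "hand": 0}])

```text
time: 7.7
tool_pos: [0.5621, -0.1603, 0.0465]
tool_rot: [3.141, 0.0, 1.763]
contact_force: [0.4, 0.0, -0.6]
opening: 0.0239
```

Request:
move_arm(deltas=[{"x": 0, "y": 0, "z": 0.0007, "wx": 0, "wy": 0, "wz": 0, "hand": 0}, {"x": 0, "y": 0, "z": 0.0007, "wx": 0, "wy": 0, "wz": 0, "hand": 0.45}, {"x": 0, "y": 0, "z": 0.0007, "wx": 0, "wy": 0, "wz": 0, "hand": 0.7}, {"x": 0, "y": 0, "z": 0.0007, "wx": 0, "wy": 0, "wz": 0, "hand": 0.7}, {"x": 0, "y": 0, "z": 0.0007, "wx": 0, "wy": 0, "wz": 0, "hand": 0.7}, {"x": 0, "y": 0, "z": 0.0007, "wx": 0, "wy": 0, "wz": 0, "hand": 0.7}, {"x": 0, "y": 0, "z": 0.0007, "wx": 0, "wy": 0, "wz": 0, "hand": 0.7}])

```text
time: 8.57
tool_pos: [0.562, -0.1603, 0.0458]
tool_rot: [3.141, -0.0, 1.763]
contact_force: [-0.2, 0.8, -0.9]
opening: 0.0642
```

Request:
move_arm(deltas=[{"x": 0, "y": 0, "z": -0.03, "wx": 0, "wy": 0, "wz": 0, "hand": 0.7}, {"x": 0, "y": 0, "z": -0.07, "wx": 0, "wy": 0, "wz": 0, "hand": 1}, {"x": 0, "y": 0, "z": -0.1, "wx": 0, "wy": 0, "wz": 0, "hand": 1}, {"x": 0, "y": 0, "z": -0.1, "wx": 0, "wy": 0, "wz": 0, "hand": 1}])

```text
time: 9.07
tool_pos: [0.5634, -0.1608, 0.1484]
tool_rot: [3.137, 0.003, 1.763]
contact_force: [0.0, 0.1, -0.7]
opening: 0.0886
```

Run:
```python
from h import *
goto(580,219.6,146,99)
```

```text
t 9.075 pos [ 0.5634 -0.1608  0.1484] yaw [179.7   0.2 101. ] open 0.0886 F [ 0.   0.1 -0.7]
  shift [0.3703 0.089  0.0017] turn [0.3 0.2 2. ]
```

Request:
move_arm(deltas=[{"x": 0.05, "y": 0.012, "z": 0, "wx": 0, "wy": 0, "wz": 0, "hand": 1}, {"x": 0.1, "y": 0.024, "z": 0, "wx": 0, "wy": 0, "wz": 0, "hand": 1}, {"x": 0.15, "y": 0.036, "z": 0, "wx": 0, "wy": 0, "wz": 0, "hand": 1}, {"x": 0.2, "y": 0.048, "z": 0, "wx": 0, "wy": 0, "wz": 1, "hand": 1}, {"x": 0.25, "y": 0.06, "z": 0, "wx": 0, "wy": 0, "wz": 2, "hand": 1}, {"x": 0.3, "y": 0.072, "z": 0, "wx": 0, "wy": 0, "wz": 2, "hand": 1}, {"x": 0.35, "y": 0.084, "z": 0, "wx": 0, "wy": 0, "wz": 2, "hand": 1}, {"x": 0.37, "y": 0.089, "z": 0, "wx": 0, "wy": 0, "wz": 2, "hand": 1}])

```text
time: 10.07
tool_pos: [0.5777, 0.2224, 0.1442]
tool_rot: [-3.14, -0.0, 1.731]
contact_force: [0.5, -0.0, 0.2]
opening: 0.092
```

Request:
move_arm(deltas=[{"x": 0, "y": 0, "z": 0, "wx": 0, "wy": 0, "wz": 0, "hand": 1}, {"x": 0, "y": 0, "z": 0, "wx": 0, "wy": 0, "wz": 0, "hand": 1}, {"x": 0, "y": 0, "z": 0, "wx": 0, "wy": 0, "wz": 0, "hand": 1}])

```text
time: 10.45
tool_pos: [0.5789, 0.2182, 0.1458]
tool_rot: [-3.141, 0.0, 1.726]
contact_force: [-0.4, -0.8, 0.2]
opening: 0.0916
```

Run:
```python
from h import *
goto(580.5,220,36,99)
b=np.load("scene.npy")
print("short scene button centre from crop",proj("scene",[(255+342/5-.5,165+148/5-.5)],.07))
# tall now in the well: seen from both cameras
a=shot("top",4);s=shot("scene",4)
for w,x0,y0,im in (("top",285,180,a),("scene",135,150,s)): 
    cv2.imwrite(f"pics/d_{w}.png",cv2.resize(np.clip(im[y0:y0+85,x0:x0+85]*1.5,0,255).astype(np.uint8)[:,:,::-1],None,fx=4.5,fy=4.5,interpolation=cv2.INTER_CUBIC))
cv2.imwrite("pics/d.png",np.hstack([cv2.imread("pics/d_top.png"),cv2.imread("pics/d_scene.png")]))
```

```text
t 10.45 pos [0.5789 0.2182 0.1458] yaw [-180.     0.    98.9] open 0.0916 F [-0.4 -0.8  0.2]
  shift [0.0015 0.0018 0.1098] turn [-0.   0.  -0.1]
short scene button centre from crop [[0.58595221 0.21773753]]
```

View pics/d.png

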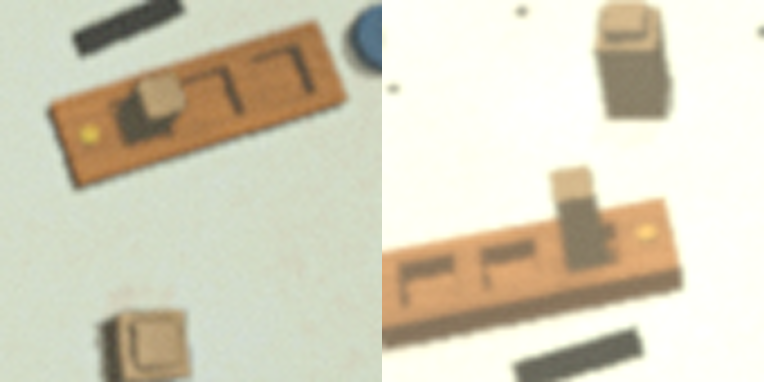

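Request:
move_arm(deltas=[{"x": 0.001, "y": 0.002, "z": 0.04, "wx": 0, "wy": 0, "wz": 0, "hand": 1}, {"x": 0.001, "y": 0.002, "z": 0.08, "wx": 0, "wy": 0, "wz": 0, "hand": 1}, {"x": 0.001, "y": 0.002, "z": 0.1, "wx": 0, "wy": 0, "wz": 0, "hand": 1}, {"x": 0.001, "y": 0.002, "z": 0.109, "wx": 0, "wy": 0, "wz": 0, "hand": 1}, {"x": 0.001, "y": 0.002, "z": 0.109, "wx": 0, "wy": 0, "wz": 0, "hand": 1}, {"x": 0.001, "y": 0.002, "z": 0.109, "wx": 0, "wy": 0, "wz": 0, "hand": 0}, {"x": 0.001, "y": 0.002, "z": 0.109, "wx": 0, "wy": 0, "wz": 0, "hand": 0}, {"x": 0.001, "y": 0.002, "z": 0.109, "wx": 0, "wy": 0, "wz": 0, "hand": 0}])

```text
time: 11.85
tool_pos: [0.5808, 0.2213, 0.0374]
tool_rot: [3.14, -0.0, 1.728]
contact_force: [-0.5, 0.1, -0.9]
opening: 0.0666
```

Request:
move_arm(deltas=[{"x": 0, "y": 0, "z": 0, "wx": 0, "wy": 0, "wz": 0, "hand": 0}, {"x": 0, "y": 0, "z": 0, "wx": 0, "wy": 0, "wz": 0, "hand": 0}, {"x": 0, "y": 0, "z": 0, "wx": 0, "wy": 0, "wz": 0, "hand": 0}, {"x": 0, "y": 0, "z": 0, "wx": 0, "wy": 0, "wz": 0, "hand": 0}, {"x": 0, "y": 0, "z": 0, "wx": 0, "wy": 0, "wz": 0, "hand": 0}, {"x": 0, "y": 0, "z": 0, "wx": 0, "wy": 0, "wz": 0, "hand": 0}, {"x": 0, "y": 0, "z": 0, "wx": 0, "wy": 0, "wz": 0, "hand": 0}])

```text
time: 12.72
tool_pos: [0.5805, 0.2212, 0.0367]
tool_rot: [-3.142, -0.0, 1.728]
contact_force: [0.1, -1.1, -0.4]
opening: 0.0238
```

Run:
```python
from h import *
goto(571.3,-206.7,146,101)
```

```text
t 12.725 pos [0.5805 0.2212 0.0367] yaw [-180.   -0.   99.] open 0.0238 F [ 0.1 -1.1 -0.4]
  shift [-0.4212 -0.0761 -0.1093] turn [-0. -0. -2.]
```

Request:
move_arm(deltas=[{"x": 0, "y": 0, "z": -0.04, "wx": 0, "wy": 0, "wz": 0, "hand": 0}, {"x": 0, "y": 0, "z": -0.09, "wx": 0, "wy": 0, "wz": 0, "hand": 0}, {"x": -0.04, "y": -0.007, "z": -0.11, "wx": 0, "wy": 0, "wz": 0, "hand": 0}, {"x": -0.1, "y": -0.018, "z": -0.11, "wx": 0, "wy": 0, "wz": -1, "hand": 0}, {"x": -0.15, "y": -0.027, "z": -0.11, "wx": 0, "wy": 0, "wz": -2, "hand": 0}, {"x": -0.2, "y": -0.036, "z": -0.11, "wx": 0, "wy": 0, "wz": -2, "hand": 0}, {"x": -0.25, "y": -0.045, "z": -0.11, "wx": 0, "wy": 0, "wz": -2, "hand": 0}, {"x": -0.3, "y": -0.054, "z": -0.11, "wx": 0, "wy": 0, "wz": -2, "hand": 0}])

```text
time: 13.72
tool_pos: [0.5739, -0.0852, 0.1468]
tool_rot: [3.141, -0.0, 1.763]
contact_force: [0.9, -0.2, -0.7]
opening: 0.0239
```

Request:
move_arm(deltas=[{"x": -0.05, "y": -0.01, "z": 0, "wx": 0, "wy": 0, "wz": 0, "hand": 0}, {"x": -0.1, "y": -0.02, "z": 0, "wx": 0, "wy": 0, "wz": 0, "hand": 0}, {"x": -0.12, "y": -0.022, "z": 0, "wx": 0, "wy": 0, "wz": 0, "hand": 0}, {"x": -0.12, "y": -0.022, "z": 0, "wx": 0, "wy": 0, "wz": 0, "hand": 0}, {"x": -0.12, "y": -0.022, "z": 0, "wx": 0, "wy": 0, "wz": 0, "hand": 0}])

```text
time: 14.35
tool_pos: [0.5754, -0.204, 0.1466]
tool_rot: [-3.141, -0.001, 1.764]
contact_force: [0.2, 0.5, -0.5]
opening: 0.0235
```

Run:
```python
from h import *
goto(571,-205.5,45,101)
```

```text
t 14.35 pos [ 0.5754 -0.204   0.1466] yaw [-1.800e+02 -1.000e-01  1.011e+02] open 0.0235 F [ 0.2  0.5 -0.5]
  shift [-0.0007 -0.0046  0.1016] turn [-0.  -0.1  0.1]
```

Request:
move_arm(deltas=[{"x": -0.0007, "y": -0.0046, "z": 0.03, "wx": 0, "wy": 0, "wz": 0, "hand": 0}, {"x": -0.0007, "y": -0.0046, "z": 0.06, "wx": 0, "wy": 0, "wz": 0, "hand": 0}, {"x": -0.0007, "y": -0.0046, "z": 0.08, "wx": 0, "wy": 0, "wz": 0, "hand": 0}, {"x": -0.0007, "y": -0.0046, "z": 0.09, "wx": 0, "wy": 0, "wz": 0, "hand": 0}, {"x": -0.0007, "y": -0.0046, "z": 0.1, "wx": 0, "wy": 0, "wz": 0, "hand": 0}, {"x": -0.0007, "y": -0.0046, "z": 0.102, "wx": 0, "wy": 0, "wz": 0, "hand": 0}, {"x": -0.0007, "y": -0.0046, "z": 0.102, "wx": 0, "wy": 0, "wz": 0, "hand": 0}])

```text
time: 15.22
tool_pos: [0.5714, -0.2071, 0.0452]
tool_rot: [3.141, 0.0, 1.763]
contact_force: [0.2, 0.6, -1.1]
opening: 0.0238
```

Request:
move_arm(deltas=[{"x": 0.001, "y": 0, "z": 0.006, "wx": 0, "wy": 0, "wz": 0, "hand": 0}, {"x": 0.001, "y": 0, "z": 0.011, "wx": 0, "wy": 0, "wz": 0, "hand": 0}, {"x": 0.001, "y": 0, "z": 0.0125, "wx": 0, "wy": 0, "wz": 0, "hand": 0}, {"x": 0.001, "y": 0, "z": 0.0125, "wx": 0, "wy": 0, "wz": 0, "hand": 0}, {"x": 0.001, "y": 0, "z": 0.0125, "wx": 0, "wy": 0, "wz": 0, "hand": 0}])

```text
time: 15.85
tool_pos: [0.5708, -0.2061, 0.0327]
tool_rot: [-3.141, -0.0, 1.763]
contact_force: [-1.2, 1.6, 4.8]
opening: 0.0243
```

Request:
move_arm(deltas=[{"x": 0, "y": 0, "z": 0, "wx": 0, "wy": 0, "wz": 0, "hand": 0.45}, {"x": 0, "y": 0, "z": 0, "wx": 0, "wy": 0, "wz": 0, "hand": 0.7}, {"x": 0, "y": 0, "z": 0, "wx": 0, "wy": 0, "wz": 0, "hand": 0.7}, {"x": 0, "y": 0, "z": 0, "wx": 0, "wy": 0, "wz": 0, "hand": 0.7}, {"x": 0, "y": 0, "z": 0, "wx": 0, "wy": 0, "wz": 0, "hand": 0.7}, {"x": 0, "y": 0, "z": 0, "wx": 0, "wy": 0, "wz": 0, "hand": 0.7}])

```text
time: 16.6
tool_pos: [0.5709, -0.2061, 0.0322]
tool_rot: [3.142, -0.0, 1.763]
contact_force: [0.1, -0.1, 1.2]
opening: 0.0646
```

Request:
move_arm(deltas=[{"x": 0, "y": 0, "z": -0.03, "wx": 0, "wy": 0, "wz": 0, "hand": 0.7}, {"x": 0, "y": 0, "z": -0.07, "wx": 0, "wy": 0, "wz": 0, "hand": 1}, {"x": 0, "y": 0, "z": -0.11, "wx": 0, "wy": 0, "wz": 0, "hand": 1}, {"x": 0, "y": 0, "z": -0.11, "wx": 0, "wy": 0, "wz": 0, "hand": 1}, {"x": 0, "y": 0, "z": -0.11, "wx": 0, "wy": 0, "wz": 0, "hand": 1}])

```text
time: 17.23
tool_pos: [0.5705, -0.2059, 0.1417]
tool_rot: [-3.141, -0.001, 1.763]
contact_force: [-0.1, 0.4, -0.5]
opening: 0.0914
```

Run:
```python
from h import *
goto(419.6,-135.2,145,89)
b=shot("scene",4)
cv2.imwrite("pics/e.png",cv2.resize(np.clip(b[130:240,125:245]*1.5,0,255).astype(np.uint8)[:,:,::-1],None,fx=4.5,fy=4.5,interpolation=cv2.INTER_CUBIC))
```

```text
t 17.225 pos [ 0.5705 -0.2059  0.1417] yaw [-180.   -0.  101.] open 0.0914 F [-0.1  0.4 -0.5]
  shift [ 0.0982 -0.1346 -0.0031] turn [-0. -0. 12.]
```

View pics/e.png

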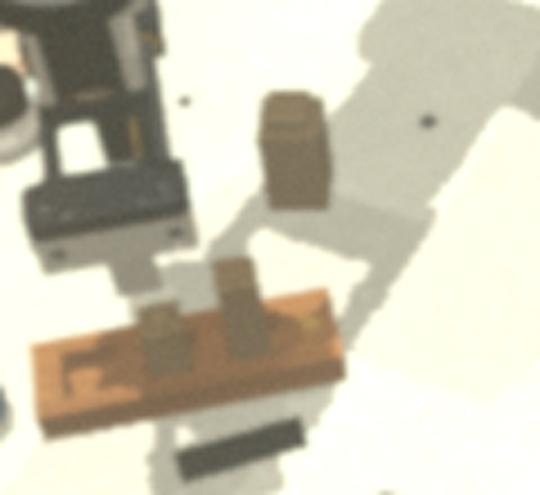

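Request:
move_arm(deltas=[{"x": 0.025, "y": -0.034, "z": -0.003, "wx": 0, "wy": 0, "wz": 4, "hand": 1}, {"x": 0.05, "y": -0.068, "z": -0.003, "wx": 0, "wy": 0, "wz": 8, "hand": 1}, {"x": 0.075, "y": -0.1, "z": -0.003, "wx": 0, "wy": 0, "wz": 12, "hand": 1}, {"x": 0.098, "y": -0.1346, "z": -0.003, "wx": 0, "wy": 0, "wz": 14.3, "hand": 1}, {"x": 0.098, "y": -0.1346, "z": -0.003, "wx": 0, "wy": 0, "wz": 14.3, "hand": 1}, {"x": 0.098, "y": -0.1346, "z": -0.003, "wx": 0, "wy": 0, "wz": 14.3, "hand": 1}])

```text
time: 18.18
tool_pos: [0.4209, -0.1361, 0.1454]
tool_rot: [3.141, 0.0, 1.514]
contact_force: [-0.0, -0.4, 0.3]
opening: 0.0921
```

Run:
```python
from h import *
goto(419.6,-135.2,28,86.7)
```

```text
t 18.175 pos [ 0.4209 -0.1361  0.1454] yaw [179.9   0.   86.7] open 0.0921 F [-0.  -0.4  0.3]
  shift [ 0.0009 -0.0015  0.1174] turn [0.1 0.  0. ]
```

Request:
move_arm(deltas=[{"x": 0.001, "y": -0.001, "z": 0.04, "wx": 0, "wy": 0, "wz": 0, "hand": 1}, {"x": 0.001, "y": -0.001, "z": 0.08, "wx": 0, "wy": 0, "wz": 0, "hand": 1}, {"x": 0.001, "y": -0.001, "z": 0.105, "wx": 0, "wy": 0, "wz": 0, "hand": 1}, {"x": 0.001, "y": -0.001, "z": 0.117, "wx": 0, "wy": 0, "wz": 0, "hand": 1}, {"x": 0.001, "y": -0.001, "z": 0.117, "wx": 0, "wy": 0, "wz": 0, "hand": 1}, {"x": 0.001, "y": -0.001, "z": 0.117, "wx": 0, "wy": 0, "wz": 0, "hand": 0}, {"x": 0.001, "y": -0.001, "z": 0.117, "wx": 0, "wy": 0, "wz": 0, "hand": 0}, {"x": 0.001, "y": -0.001, "z": 0.117, "wx": 0, "wy": 0, "wz": 0, "hand": 0}], grip_force=40)

```text
time: 19.18
tool_pos: [0.4195, -0.1348, 0.0289]
tool_rot: [3.14, 0.001, 1.513]
contact_force: [-0.4, -0.0, 0.3]
opening: 0.0667
```

Request:
move_arm(deltas=[{"x": 0, "y": 0, "z": 0, "wx": 0, "wy": 0, "wz": 0, "hand": 0}, {"x": 0, "y": 0, "z": 0, "wx": 0, "wy": 0, "wz": 0, "hand": 0}, {"x": 0, "y": 0, "z": 0, "wx": 0, "wy": 0, "wz": 0, "hand": 0}, {"x": 0, "y": 0, "z": 0, "wx": 0, "wy": 0, "wz": 0, "hand": 0}, {"x": 0, "y": 0, "z": 0, "wx": 0, "wy": 0, "wz": 0, "hand": 0}, {"x": 0, "y": 0, "z": 0, "wx": 0, "wy": 0, "wz": 0, "hand": 0}])

```text
time: 19.92
tool_pos: [0.4193, -0.1346, 0.0283]
tool_rot: [3.141, 0.0, 1.513]
contact_force: [0.2, 0.0, 0.8]
opening: 0.0395
```

Run:
```python
from h import *
goto(419.6,-135.2,138,98.9)
```

```text
t 19.925 pos [ 0.4193 -0.1346  0.0283] yaw [180.    0.   86.7] open 0.0395 F [0.2 0.  0.8]
  shift [-0.0006  0.0004 -0.1097] turn [  0.    0.  -12.2]
```

Request:
move_arm(deltas=[{"x": 0, "y": 0, "z": -0.04, "wx": 0, "wy": 0, "wz": 0, "hand": 0}, {"x": 0, "y": 0, "z": -0.08, "wx": 0, "wy": 0, "wz": 0, "hand": 0}, {"x": 0, "y": 0, "z": -0.1, "wx": 0, "wy": 0, "wz": -4, "hand": 0}, {"x": 0, "y": 0, "z": -0.1, "wx": 0, "wy": 0, "wz": -8, "hand": 0}, {"x": 0, "y": 0, "z": -0.1, "wx": 0, "wy": 0, "wz": -12.3, "hand": 0}, {"x": 0, "y": 0, "z": -0.1, "wx": 0, "wy": 0, "wz": -12.3, "hand": 0}, {"x": 0, "y": 0, "z": -0.1, "wx": 0, "wy": 0, "wz": -12.3, "hand": 0}])

```text
time: 20.8
tool_pos: [0.4188, -0.1344, 0.1278]
tool_rot: [-3.141, -0.001, 1.727]
contact_force: [0.6, -0.0, -4.4]
opening: 0.0398
```

Run:
```python
from h import *
goto(586.3,217,129,99)
```

```text
t 20.8 pos [ 0.4188 -0.1344  0.1278] yaw [-179.9   -0.    98.9] open 0.0398 F [ 0.6 -0.  -4.4]
  shift [ 0.3211  0.22   -0.0011] turn [-0.1 -0.  -0.1]
```

Request:
move_arm(deltas=[{"x": 0.04, "y": 0.0275, "z": 0, "wx": 0, "wy": 0, "wz": 0, "hand": 0}, {"x": 0.08, "y": 0.055, "z": 0, "wx": 0, "wy": 0, "wz": 0, "hand": 0}, {"x": 0.12, "y": 0.0825, "z": 0, "wx": 0, "wy": 0, "wz": 0, "hand": 0}, {"x": 0.16, "y": 0.11, "z": 0, "wx": 0, "wy": 0, "wz": 0, "hand": 0}, {"x": 0.2, "y": 0.1375, "z": 0, "wx": 0, "wy": 0, "wz": 0, "hand": 0}, {"x": 0.24, "y": 0.165, "z": 0, "wx": 0, "wy": 0, "wz": 0, "hand": 0}, {"x": 0.28, "y": 0.1925, "z": 0, "wx": 0, "wy": 0, "wz": 0, "hand": 0}, {"x": 0.321, "y": 0.22, "z": 0, "wx": 0, "wy": 0, "wz": 0, "hand": 0}])

```text
time: 21.8
tool_pos: [0.5864, 0.2183, 0.1276]
tool_rot: [-3.141, 0.0, 1.727]
contact_force: [0.9, 0.0, -3.1]
opening: 0.0401
```

Request:
move_arm(deltas=[{"x": 0, "y": 0, "z": 0, "wx": 0, "wy": 0, "wz": 0, "hand": 0}, {"x": 0, "y": 0, "z": 0, "wx": 0, "wy": 0, "wz": 0, "hand": 0}, {"x": 0, "y": 0, "z": 0, "wx": 0, "wy": 0, "wz": 0, "hand": 0}])

```text
time: 22.18
tool_pos: [0.5858, 0.2158, 0.1281]
tool_rot: [-3.141, 0.0, 1.727]
contact_force: [0.6, 0.3, -5.0]
opening: 0.0397
```

Run:
```python
from h import *
goto(586.3,217,45,99)
a=shot("top",4);b=shot("scene",4)
cv2.imwrite("pics/g.png",cv2.resize(np.clip(b[115:235,245:365]*1.5,0,255).astype(np.uint8)[:,:,::-1],None,fx=5,fy=5,interpolation=cv2.INTER_CUBIC))
```

```text
t 22.175 pos [0.5858 0.2158 0.1281] yaw [-179.9    0.    98.9] open 0.0397 F [ 0.6  0.3 -5. ]
  shift [0.0011 0.0008 0.0831] turn [-0.1  0.  -0.1]
```

View pics/g.png

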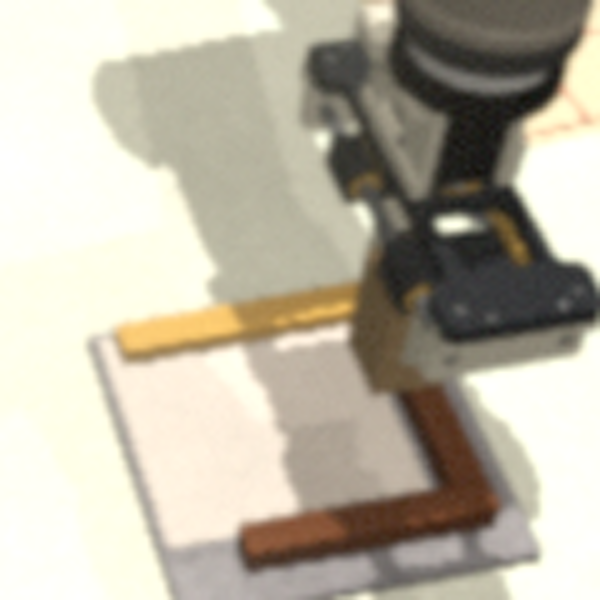

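Request:
move_arm(deltas=[{"x": 0, "y": 0, "z": 0.04, "wx": 0, "wy": 0, "wz": 0, "hand": 0}, {"x": 0, "y": 0, "z": 0.065, "wx": 0, "wy": 0, "wz": 0, "hand": 0}, {"x": 0, "y": 0, "z": 0.08, "wx": 0, "wy": 0, "wz": 0, "hand": 0}, {"x": 0, "y": 0, "z": 0.086, "wx": 0, "wy": 0, "wz": 0, "hand": 0}, {"x": 0, "y": 0, "z": 0.088, "wx": 0, "wy": 0, "wz": 0, "hand": 0}, {"x": 0, "y": 0, "z": 0.088, "wx": 0, "wy": 0, "wz": 0, "hand": 0}])

```text
time: 23.32
tool_pos: [0.5867, 0.2171, 0.0411]
tool_rot: [3.14, -0.0, 1.728]
contact_force: [-0.5, -0.9, -3.7]
opening: 0.0398
```

Request:
move_arm(deltas=[{"x": 0, "y": 0, "z": 0.001, "wx": 0, "wy": 0, "wz": 0, "hand": 0}, {"x": 0, "y": 0, "z": 0.0018, "wx": 0, "wy": 0, "wz": 0, "hand": 0}, {"x": 0, "y": 0, "z": 0.0018, "wx": 0, "wy": 0, "wz": 0, "hand": 0}])

```text
time: 23.7
tool_pos: [0.5862, 0.2169, 0.0386]
tool_rot: [3.141, -0.0, 1.728]
contact_force: [1.3, 0.2, -4.5]
opening: 0.0394
```

Request:
move_arm(deltas=[{"x": 0, "y": 0.004, "z": 0, "wx": 0, "wy": 0, "wz": 0, "hand": 0}, {"x": 0, "y": 0.008, "z": 0, "wx": 0, "wy": 0, "wz": 0, "hand": 0}, {"x": 0, "y": 0.011, "z": 0, "wx": 0, "wy": 0, "wz": 0, "hand": 0}, {"x": 0, "y": 0.011, "z": 0, "wx": 0, "wy": 0, "wz": 0, "hand": 0}])

```text
time: 24.2
tool_pos: [0.5973, 0.2186, 0.0384]
tool_rot: [3.141, -0.0, 1.728]
contact_force: [-0.2, 0.4, -4.5]
opening: 0.0402
```

Request:
move_arm(deltas=[{"x": 0, "y": 0.001, "z": 0, "wx": 0, "wy": 0, "wz": 0, "hand": 0}, {"x": 0, "y": 0.002, "z": 0, "wx": 0, "wy": 0, "wz": 0, "hand": 0}, {"x": 0, "y": 0.002, "z": 0, "wx": 0, "wy": 0, "wz": 0, "hand": 0}])

```text
time: 24.58
tool_pos: [0.5989, 0.2189, 0.0384]
tool_rot: [-3.141, -0.0, 1.728]
contact_force: [-0.9, -0.4, -4.1]
opening: 0.0399
```

Request:
move_arm(deltas=[{"x": 0, "y": 0.001, "z": 0, "wx": 0, "wy": 0, "wz": 0, "hand": 0}, {"x": 0, "y": 0.001, "z": 0, "wx": 0, "wy": 0, "wz": 0, "hand": 0}])

```text
time: 24.82
tool_pos: [0.599, 0.219, 0.0384]
tool_rot: [-3.139, 0.0, 1.728]
contact_force: [-4.7, -0.1, -1.0]
opening: 0.0399
```

Request:
move_arm(deltas=[{"x": 0, "y": 0.001, "z": 0, "wx": 0, "wy": 0, "wz": 0, "hand": 0}, {"x": 0, "y": 0.001, "z": 0, "wx": 0, "wy": 0, "wz": 0, "hand": 0}])

```text
time: 25.08
tool_pos: [0.5991, 0.219, 0.0384]
tool_rot: [-3.137, 0.0, 1.728]
contact_force: [-9.0, -1.4, 2.0]
opening: 0.0394
```

Request:
move_arm(deltas=[{"x": 0, "y": 0.001, "z": 0, "wx": 0, "wy": 0, "wz": 0, "hand": 0}, {"x": 0, "y": 0.001, "z": 0, "wx": 0, "wy": 0, "wz": 0, "hand": 0}])

```text
time: 25.32
tool_pos: [0.5991, 0.219, 0.0385]
tool_rot: [-3.135, 0.0, 1.728]
contact_force: [-11.7, -1.7, 4.8]
opening: 0.0399
```

Request:
move_arm(deltas=[{"x": 0.002, "y": -0.0025, "z": 0, "wx": 0, "wy": 0, "wz": 0, "hand": 0}, {"x": 0.005, "y": -0.0025, "z": 0, "wx": 0, "wy": 0, "wz": 0, "hand": 0}, {"x": 0.008, "y": -0.0025, "z": 0, "wx": 0, "wy": 0, "wz": 0, "hand": 0}, {"x": 0.01, "y": -0.0025, "z": 0, "wx": 0, "wy": 0, "wz": 0, "hand": 0}, {"x": 0.01, "y": -0.0025, "z": 0, "wx": 0, "wy": 0, "wz": 0, "hand": 0}])

```text
time: 25.95
tool_pos: [0.5975, 0.2286, 0.0384]
tool_rot: [-3.14, 0.001, 1.728]
contact_force: [-3.2, -3.1, -0.1]
opening: 0.0398
```

Request:
move_arm(deltas=[{"x": 0.001, "y": 0, "z": 0, "wx": 0, "wy": 0, "wz": 0, "hand": 0}, {"x": 0.002, "y": 0, "z": 0, "wx": 0, "wy": 0, "wz": 0, "hand": 0}, {"x": 0.002, "y": 0, "z": 0, "wx": 0, "wy": 0, "wz": 0, "hand": 0}])

```text
time: 26.32
tool_pos: [0.5972, 0.2304, 0.0384]
tool_rot: [-3.14, 0.001, 1.728]
contact_force: [-3.7, -4.0, -0.8]
opening: 0.04
```

Request:
move_arm(deltas=[{"x": 0.001, "y": 0, "z": 0, "wx": 0, "wy": 0, "wz": 0, "hand": 0}, {"x": 0.001, "y": 0, "z": 0, "wx": 0, "wy": 0, "wz": 0, "hand": 0}])

```text
time: 26.58
tool_pos: [0.5971, 0.2313, 0.0384]
tool_rot: [-3.14, 0.001, 1.728]
contact_force: [-4.1, -4.3, -0.6]
opening: 0.0394
```

Request:
move_arm(deltas=[{"x": 0.001, "y": 0, "z": 0, "wx": 0, "wy": 0, "wz": 0, "hand": 0}, {"x": 0.001, "y": 0, "z": 0, "wx": 0, "wy": 0, "wz": 0, "hand": 0}])

```text
time: 26.82
tool_pos: [0.5969, 0.2323, 0.0384]
tool_rot: [-3.14, 0.001, 1.728]
contact_force: [-4.8, -4.0, -0.8]
opening: 0.0398
```

Request:
move_arm(deltas=[{"x": 0.001, "y": 0, "z": 0, "wx": 0, "wy": 0, "wz": 0, "hand": 0}, {"x": 0.001, "y": 0, "z": 0, "wx": 0, "wy": 0, "wz": 0, "hand": 0}])

```text
time: 27.08
tool_pos: [0.5969, 0.2324, 0.0384]
tool_rot: [-3.14, 0.002, 1.728]
contact_force: [-4.3, -7.0, 0.5]
opening: 0.04
```

Request:
move_arm(deltas=[{"x": 0.001, "y": 0, "z": 0, "wx": 0, "wy": 0, "wz": 0, "hand": 0}, {"x": 0.001, "y": 0, "z": 0, "wx": 0, "wy": 0, "wz": 0, "hand": 0}])

```text
time: 27.32
tool_pos: [0.5969, 0.2325, 0.0385]
tool_rot: [-3.14, 0.003, 1.728]
contact_force: [-3.7, -11.0, -0.1]
opening: 0.0395
```

Request:
move_arm(deltas=[{"x": 0.0005, "y": 0.001, "z": 0, "wx": 0, "wy": 0, "wz": 0, "hand": 0}, {"x": 0.0005, "y": 0.0015, "z": 0, "wx": 0, "wy": 0, "wz": 0, "hand": 0}, {"x": 0.0005, "y": 0.0015, "z": 0, "wx": 0, "wy": 0, "wz": 0, "hand": 0}, {"x": 0.0005, "y": 0.0015, "z": 0, "wx": 0, "wy": 0, "wz": 0, "hand": 0}])

```text
time: 27.82
tool_pos: [0.597, 0.2326, 0.0385]
tool_rot: [-3.137, 0.004, 1.728]
contact_force: [-7.5, -12.8, 4.0]
opening: 0.0398
```

Run:
```python
from h import *
goto(596.9,232.5,38.4,99)
b=shot("scene",6);goto(596.9,232.5,38.4,99)
f=lambda im,x0,y0:cv2.resize(np.clip(im[y0:y0+100,x0:x0+100]*1.5,0,255).astype(np.uint8)[:,:,::-1],(400,400),interpolation=cv2.INTER_CUBIC)
cv2.imwrite("pics/k.png",np.hstack([f(b,265,140),f(b,125,140)]))
```

```text
t 27.825 pos [0.597  0.2326 0.0385] yaw [-179.7    0.2   99. ] open 0.0398 F [ -7.5 -12.8   4. ]
  shift [-0.     -0.0001  0.0001] turn [-0.3  0.2 -0. ]
t 28.125 pos [0.597  0.2325 0.0385] yaw [-179.7    0.2   99. ] open 0.0399 F [ -8.2 -13.9   3.5]
  shift [-0.     -0.0001  0.0001] turn [-0.3  0.2 -0. ]
```

View pics/k.png

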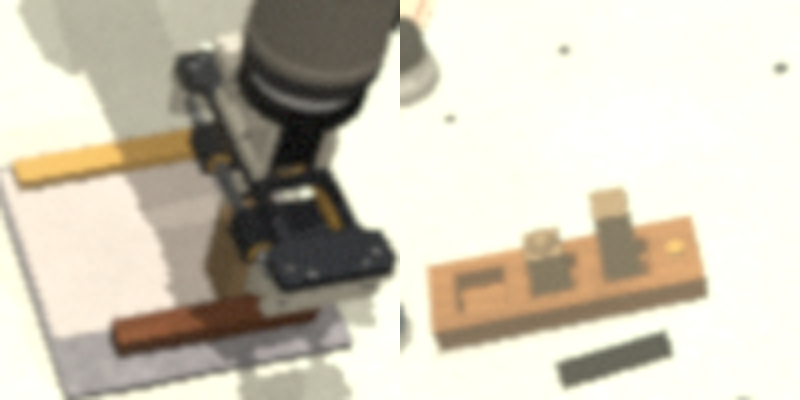

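```bash
python3 -c "
from cell import robot;print(robot.hand_in())"
```

```text
the job is handed in; nothing more can be done
None
```

I moved the tall seal into the first well and then the short seal into the middle well, and let go of both. I then slid the big seal into the corner of the square and handed the job in at about 28 s, still gripping it. No verdict was reported.

- **Small seals:** the last picture shows both standing upright in their wells, and the short seal's foot touched the well floor before I released it.
- **Big seal:** it stopped against both arms within about 2 mm of where the cameras put the corner. The last reading showed about 10 N against the far arm and 12 N against the left arm. Those figures come from the wrist force and may include a little board friction.
- **Pose and grip:** the foot was within about 0.5 mm of the board, the tilt about 0.3°, the yaw in line with the square, and the opening steady at 39.8 mm on the 40 mm seal with 40 N of grip.
- **Bystanders:** I saw no sign that anything else moved, but I did not measure each one again at the end.
- **Disagreements:** the two cameras differed by about 2–3 mm on the tray. They differed by about 6 mm on the short seal, where the second reading was a rough one. I used the top camera's figures and the fits went in without force.

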